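# Drive a stuck core out of its core box

## Robot

A 6-joint arm with a two-finger parallel gripper is mounted at the origin on the work surface. World frame = base frame: x ahead of the robot, y to its left, z up, the work surface at z = 0. Lengths are in m, angles in rad, forces in N, time in s.
With the tool pointing down it reaches from about 0.3 to 0.75 m from the base axis. Payload 8.5 kg.
Tool frame: the origin (TCP) lies midway between the tips of the shut fingers; the grasp point (between the pads) lies behind it (pinch_z is the z of the grasp point in the tool frame, in m); z points along the fingers, y is the line along which they close (so a half turn about z gives the same grasp; the last joint's range is limited). The gripper opens to 85 mm and grips with 20 to 120 N. Pads are 22 mm wide; open, the fingers measure 114 mm over their backs; the gripper's body (76 mm by 85 mm) begins 54 mm behind the grasp point. The pads swing forward as they close: fully open they stand 13 mm farther back than shut.
Start: joints at [0.933, 0.381, 1.297, -0, 1.464, -0.215], TCP at [0.226, 0.502, 0.231] pointing down, gripper open.
Joint ranges: [-3.11, 3.11], [-0.89, 2.33], [0.22, 2.48], [-1.42, 4.56], [0.17, 2.85], [-2.88, 2.88]. Speed limits (rad/s): [2.39, 2.39, 3.14, 3.14, 3.14, 3.14].

## Interface

Orientations are given as a 3x3 rotation matrix whose columns are the frame's x, y, z axes.
In Python, from station import * gives the robot as it stands. The module is installed in compiled form; this text tells all that it offers.
- The arm moves only by the tool servo_tool, never from a script. Its argument "plan" is text: rows parted by semicolons, each of 7 numbers parted by spaces: the shift along the tool's x, y, z in m, then the turn, a rotation vector about the tool's x, y, z in degrees, then the gripper's target within -1 to 1 (shut at 1, half-way at 0, fully open at -1). In form: tx ty tz rx ry rz grip; .... A call has 1 to 12 rows; each row shifts and turns the commanded pose from where the row before left it, along the tool's axes as they then stand; what a row does not reach is not made up. A row lasts 1/10 s, in which the tool goes at most 50 mm and 8.59 degrees, less where a joint would pass 70% of its speed; a pose out of reach is approached as far as the arm can. A call is refused whole if a number of a shift passes 0.05 or a number of a turn 8.59, either way. A call with a gripper value outside its range is refused whole. The fingers move at their own pace and stop on an object; the grip force is fixed at half the most. Time passes only in rows, so rows that do not move let the fingers close. It gives the time, the measured TCP pose, the force, the opening and the grip force at its end, in the units of the state.
- observe(): the state, without advancing time (a new reading comes with each control period).
- snapshot(name): name is "side" or "top"; returns the picture (384x512x3 uint8, blue, green, red); there is no depth.
- camera_info(name): a dict with "fx", "fy", "cx", "cy" (pixels), "world_from_camera" (4x4, takes a point from camera to world coordinates). Camera axes: x right, y down, z forward; pixel columns grow to the right and rows downward; lengths in m; the calibration is good to about 2 mm. A picture is of the moment at which its call begins. camera_info takes no time and is no camera call.
- sign_off(): hands the job in; it is judged then, once.
The state is a dict: "time": time; "qpos": joint angles; "joint_velocities": joint speeds; "tau": joint torques, N m; "tool_pos": TCP position; "orientation": TCP orientation; "ft_force": force on the tool from outside, world axes, zero at the start; "torque": the same for the moment, N m; "width": opening from 0.0 (shut) to 1.0 (fully open); "grip_force": force on a finger pad.
Only numpy, scipy, OpenCV 4.12 (cv2) and the standard library are available. Lean on these libraries where they do the work, as an engineer would, in place of code of your own. Each camera call takes 0.05 s, during which the arm holds its last target. There are 200 camera calls.

## Task

Take the ejector rod out of its wooden block, feel its tip into the bore of the guide plate on top of the black core box, and push the stuck terracotta core down through the box with it until the core drops out onto the pad underneath. Press gently, because the fired core is brittle and the guide plate must not be jabbed; then draw the rod out, stand it back in its block, and leave the other things on the table where they are.

Things in the scene. Friction and masses are not known exactly. Their poses are not given: they have to be found in the camera images.
- stand: Steel stripping stand, fixed; the black resin core box (96 x 130 x 50 mm) is clamped face down on its risers. Origin at table height under the box's centre, z up, y along the 130 mm length; the clamp's rail and knurled knob reach 0.24 m out to -y. Heights: landing pad 14 mm, box underside 66, cavity roof 104, box top 116. Below the guide bore an 18 x 40 mm slot (40 along y) leads into the cavity.
- guide_mid (a point): Middle of the guide plate's setting range, at the height of its top (126 mm), on the stand's axis. The steel plate on the box (76 x 60 x 10 mm) has one vertical 14.2 mm through bore. It is screwed down through slots up to 12 mm off this point, either way along the stand's y (x = 0): not measured, find it by sight or touch. It does not yield; over 40 N from the rod spoils it.
- core: Stuck core: brittle fired terracotta cylinder 44 x 36 mm (36 tall), 90 to 145 g, upright on the stand's axis. Origin: centre of its lower face, at first 2 to 6 mm below the box. Spring plungers grip it: it slides under some 7 to 22 N until its top is 0 to 4 mm above the box's underside, then drops 20 mm onto the pad. It cracks if the rod presses it with over 40 N. Hands never touch it.
- core_top (a point): Centre of the core's upper face, 36 mm above its origin.
- rod: Ejector rod, loose, 240 g: polished steel shank 12 mm across and 92 mm long with a 1 mm chamfer at the tip, and above it a square steel grip, 24 mm across flats and 46 mm long (138 mm in all). Origin at the tip (lower end), z up, x and y square to the flats. It stands in one hole of the wooden block, flats in line with the block's sides, tip 6 mm above the table: the taller steel thing there.
- rod_tip (a point): Tip of the ejector rod: the centre of the lower end face of its shank.
- block: Wooden tool block, fixed, 56 x 124 x 50 mm, with two blind holes of 15 mm, 44 mm deep, 70 mm apart along its y. Origin at the centre of its underside.
- hole_a (a point): Centre of the mouth of the block's hole on its -y side, 50 mm above the table.
- hole_b (a point): Centre of the mouth of the block's hole on its +y side, 50 mm above the table.
- pin: Bystander: polished steel parting pin 10 mm across with an 18 mm ball head, 80 mm long, standing in the other hole of the block. Origin at its lower end.
- gauge: Bystander: brass gauge cylinder, 36 mm across, 50 mm tall. Origin under its centre.
- spare: Bystander: stepped terracotta core print, 42 mm across, 36 mm tall. Origin under its centre.
- rammer: Bystander: boxwood rammer lying on the table, 175 mm long, up to 34 mm thick. Origin under its middle.
- paste: Bystander: aluminium jar of parting paste, 52 mm across, 55 mm tall. Origin under its centre.
- brush: Bystander: bench brush lying on the table, 190 mm long.
Mind the look-alikes: they are no part of the job. What is shaped like the rod but blue or red is not meant.

How it is judged:
On the way, in this order (a step that is already met when the one before it is completed fails the run):
1. the ejector rod's tip has entered the guide bore, the core still in the box (z of rod_tip in the frame of stand between 0.05 and 0.121 m and x of rod_tip in the frame of stand between -0.004 and 0.004 m and y of rod_tip in the frame of stand between -0.016 and 0.016 m and z of core in the frame of stand above 0.045 m), for 0.1 s.
2. the core has been driven out of the box, the rod following it through the bore (z of each of core, core_top in the frame of stand below 0.06 m and z of rod_tip in the frame of stand below 0.08 m and horizontal distance between rod_tip and stand below 0.018 m), for 0.1 s.
At the end, for the whole second after the job is handed in: The core lies at rest on the pad, out of the box (both its ends at least 6 mm below the box's underside, and within 50 mm of the stand's axis); the rod is released and stands still in a hole of its block (tip within 7 mm of the hole's axis, under 12 mm above the table, tilt under 0.15 rad) (z of each of core, core_top in the frame of stand below 0.06 m and horizontal distance between core and stand below 0.05 m and linear speed of each of core, rod below 0.02 m/s and (horizontal distance between rod_tip and hole_a below 0.007 m or horizontal distance between rod_tip and hole_b below 0.007 m) and height (world z) of rod_tip below 0.012 m and angle between rod's own z axis and vertical below 0.15 rad); the robot touches nothing.
It fails at once if the rod presses on the guide plate, box or stand with more than 40 N (contact force between rod and stand above 40 N).
It fails at once if the rod presses the core with more than 40 N (contact force between rod and core above 40 N).
It fails at once if the gripper or arm touches the core (contact force between any of the fingers, the arm and core above 0.5 N).
It fails at once if a bystander is moved more than 20 mm (distance of any of pin, gauge, spare, rammer, paste, brush from where it was at the start of the episode above 0.02 m).
It also fails if it takes over 72 s, if anything falls off the work surface, if the arm or the gripper's body presses on something with over 40 N, if the wrist force passes 120 N, or if a joint passes its speed limit or range.

## Working session

There is one attempt and no reset: what is moved stays moved. The work goes in short steps, Python scripts to look and compute and a tool call to move; the robot and the scene stay as the last step left them, time stands still between calls to the robot, and variables do not carry over. Pictures are saved under pics/ and viewed, at most 10 in all, crops included, and the job is handed in when it is done.

Besides the shell and the picture viewer there is one more tool, called after "Call:" as name(argument=value, ...), one argument or row to a line, values as JSON. servo_tool: Moves the arm, as the interface text tells. Its arguments: {"type":"object","properties":{"plan":{"type":"string"}},"required":["plan"]}

```bash
mkdir -p pics; python3 - <<'E'
from station import *
import cv2,numpy as np
for n in("side","top"):
    cv2.imwrite(f"pics/{n}0.png",snapshot(n)); c=camera_info(n); print(n,c["fx"],c["fy"],c["cx"],c["cy"]); print(np.round(c["world_from_camera"],4))
s=observe()
for k in s: print(k,np.round(s[k],3))
E
python3 -c "import station;print([x for x in dir(station) if x[0]!='_'])"
```

```text
side 448.0757006568441 448.0757006568441 257.6261507082544 195.1904481502325
[[-0.9986 -0.0223  0.0473  0.4562]
 [-0.0517  0.5593 -0.8274  1.0685]
 [-0.008  -0.8287 -0.5597  0.8152]
 [ 0.      0.      0.      1.    ]]
top 449.97078809213104 449.97078809213104 255.20887699181407 197.18353951439153
[[-3.3000e-03 -9.9220e-01  1.2430e-01  3.8570e-01]
 [-9.9980e-01  8.0000e-04 -2.0200e-02 -3.1000e-03]
 [ 1.9900e-02 -1.2430e-01 -9.9200e-01  1.3123e+00]
 [ 0.0000e+00  0.0000e+00  0.0000e+00  1.0000e+00]]
time 0.1
qpos [ 0.933  0.381  1.298 -0.     1.464 -0.215]
joint_velocities [ 0.001  0.    -0.004  0.    -0.     0.001]
tau [ 3.0000e-03 -4.4922e+01 -2.3166e+01 -0.0000e+00  4.0000e-03  0.0000e+00]
tool_pos [0.226 0.501 0.231]
orientation [[-0.912  0.41  -0.001]
 [ 0.41   0.912 -0.001]
 [ 0.    -0.001 -1.   ]]
ft_force [ 0.667 -0.374 -0.941]
torque [-0.041 -0.002 -0.011]
grip_force 0.0
width 1.001
['Unreachable', 'camera_info', 'observe', 'pinch_z', 'sign_off', 'snapshot']
```

View pics/top0.png

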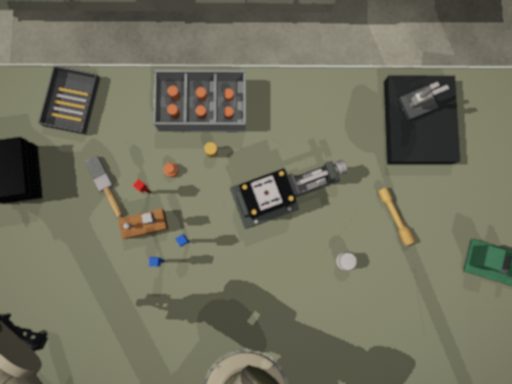

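View pics/side0.png

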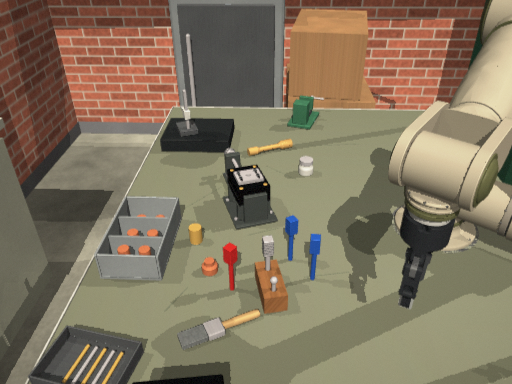

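```bash
python3 - <<'E'
import cv2,numpy as np
t=cv2.imread("pics/top0.png");s=cv2.imread("pics/side0.png")
r=lambda im,x,y,w,h:cv2.resize(im[y:y+h,x:x+w],(400,300),interpolation=cv2.INTER_CUBIC)
cv2.imwrite("pics/m.png",np.vstack([np.hstack([r(t,110,180,80,60),r(t,230,150,120,90)]),np.hstack([r(s,235,230,100,75),r(s,215,140,80,60)])]))
E
```

```text
(no output)
```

View pics/m.png

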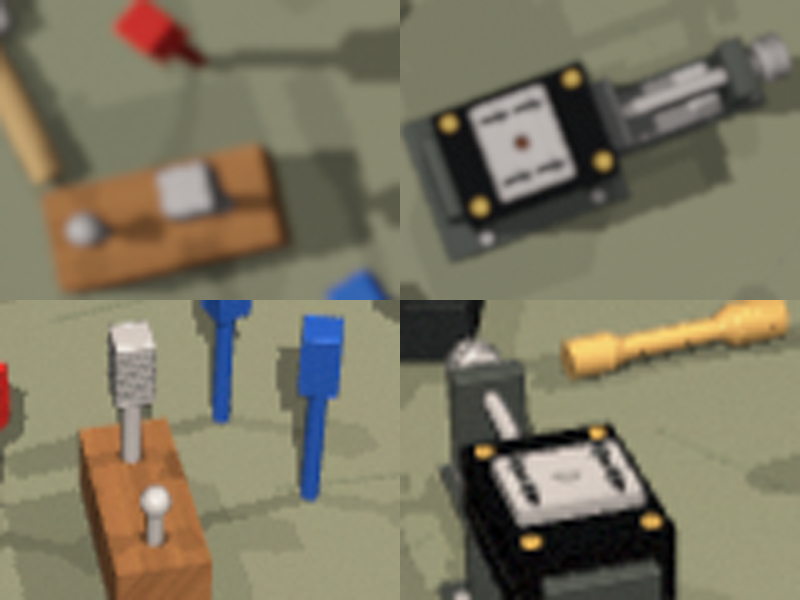

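```bash
cat >h.py <<'E'
import cv2,numpy as np
from station import *
def ray(n,p,z):
    c=camera_info(n);T=np.array(c["world_from_camera"])
    d=T[:3,:3]@np.array([(p[0]-c["cx"])/c["fx"],(p[1]-c["cy"])/c["fy"],1]);o=T[:3,3]
    return o+d*(z-o[2])/d[2]
def proj(n,P):
    c=camera_info(n);T=np.array(c["world_from_camera"]);q=T[:3,:3].T@(np.array(P)-T[:3,3])
    return np.array([c["fx"]*q[0]/q[2]+c["cx"],c["fy"]*q[1]/q[2]+c["cy"]])
def blobs(im,lo,hi,box,a=4):
    x,y,w,h=box;m=cv2.inRange(cv2.cvtColor(im,cv2.COLOR_BGR2HSV),lo,hi);k=np.zeros_like(m);k[y:y+h,x:x+w]=m[y:y+h,x:x+w]
    n,l,s,c=cv2.connectedComponentsWithStats(k);return [(s[i][4],c[i],l==i) for i in range(1,n) if s[i][4]>=a]
E
python3 - <<'E'
from h import *
t=cv2.imread("pics/top0.png");s=cv2.imread("pics/side0.png")
def show(l,im,n,lo,hi,box,z,a=4):
    for A,c,m in blobs(im,lo,hi,box,a):
        pts=np.argwhere(m)[:,::-1].astype(np.float32)
        W=np.array([ray(n,p,z)[:2] for p in pts],np.float32);r=cv2.minAreaRect(W)
        print(l,n,A,np.round(c,1),np.round(ray(n,c,z),4),np.round(r[0],4),np.round(r[1],4),round(r[2],1))
Y=((15,100,120),(35,255,255))
show("screw",t,"top",*Y,(235,160,70,65),.118)
show("screw",s,"side",*Y,(222,160,60,60),.118)
show("plate",t,"top",(0,0,140),(179,70,255),(240,170,50,45),.126,80)
show("plate",s,"side",(0,0,140),(179,70,255),(228,160,45,30),.126,80)
show("bore",t,"top",(0,70,40),(15,255,190),(258,184,16,16),.126,1)
print("boreside",ray("side",(248,175.4),.126))
show("grip",t,"top",(0,0,140),(179,60,255),(138,205,20,22),.144,10)
show("block",t,"top",(5,110,60),(17,255,255),(115,205,55,35),.05,50)
show("pin",t,"top",(0,0,120),(179,60,255),(120,218,14,14),.077,4)
show("gripside top",s,"side",(0,0,160),(179,60,255),(258,232,20,12),.144,5)
for nm,b in(("red",(130,175,25,20)),):show(nm,t,"top",(170,150,100),(179,255,255),b,.144,10); 
show("blue",t,"top",(110,150,80),(130,255,255),(140,225,60,50),.144,10)
print(pinch_z)
E
```

```text
screw top 21 [281. 173.] [ 0.6009 -0.0971  0.118 ] [ 0.6009 -0.0971] [0.0108 0.011 ] 89.4
screw top 17 [244.1 186.6] [0.5639 0.0023 0.118 ] [0.5642 0.0027] [0.0107 0.0081] 90.0
screw top 20 [290.7 197.9] [ 0.5333 -0.1224  0.118 ] [ 0.533  -0.1232] [0.0108 0.0108] 89.9
screw top 18 [253.5 211.8] [ 0.4961 -0.0226  0.118 ] [ 0.4955 -0.0226] [0.008  0.0107] 89.9
screw side 8 [253.9 166.1] [ 0.535  -0.1212  0.118 ] [ 0.5346 -0.122 ] [0.0062 0.0123] 3.5
screw side 8 [231.2 169.8] [ 0.6024 -0.0969  0.118 ] [ 0.6023 -0.0967] [0.0079 0.0122] 32.0
screw side 9 [264.7 183.9] [ 0.4979 -0.0212  0.118 ] [ 0.498  -0.0212] [0.0122 0.0076] 64.0
screw side 10 [240.8 188. ] [0.565  0.0032 0.118 ] [0.5658 0.0033] [0.0085 0.0107] 4.6
plate top 560 [266.2 192.3] [ 0.5474 -0.0563  0.126 ] [ 0.5477 -0.0565] [0.0767 0.0607] 20.2
plate side 338 [262.5 167.9] [ 0.5074 -0.0981  0.126 ] [ 0.525  -0.0633] [0.0964 0.1644] 2.2
plate side 289 [248.2 176.5] [ 0.547 -0.047  0.126] [ 0.5464 -0.0503] [0.0761 0.0737] 19.8
bore top 7 [266.  192.3] [ 0.5474 -0.0559  0.126 ] [ 0.5482 -0.0559] [0.0053 0.0054] 89.7
boreside [ 0.54817123 -0.05307076  0.126     ]
grip top 90 [146.2 217.3] [0.4797 0.2558 0.144 ] [0.4797 0.2561] [0.0249 0.0241] 12.6
block top 773 [142.7 224.5] [0.4672 0.2857 0.05  ] [0.47   0.2858] [0.0605 0.1292] 12.3
pin top 29 [125.9 225.4] [0.463  0.3253 0.077 ] [0.4628 0.3263] [0.0138 0.0136] 1.8
gripside top side 90 [267.9 239. ] [0.4794 0.2579 0.144 ] [0.4794 0.2578] [0.0246 0.0322] 13.4
-0.0187
```

Call:
servo_tool(
  plan="0 0 0 0 0 -7.4 -1;0 0 0 0 0 -7.4 -1;0 0 0 0 0 -7.4 -1;0 0 0 0 0 -7.4 -1;0 0 0 0 0 -7.5 -1;-.024 -.0367 0 0 0 0 -1;-.024 -.0367 0 0 0 0 -1;-.024 -.0367 0 0 0 0 -1;-.024 -.0367 0 0 0 0 -1;-.024 -.0367 0 0 0 0 -1;-.024 -.0367 0 0 0 0 -1;-.024 -.0367 0 0 0 0 -1",
)

```text
time: 1.3
tool_pos: [0.4476, 0.287, 0.2311]
orientation: [[-0.975, -0.223, -0.001], [-0.223, 0.975, -0.0], [0.001, -0.0, -1.0]]
ft_force: [0.8, 1.1, 0.4]
width: 1.0
grip_force: 0.0
```

Call:
servo_tool(
  plan="-.024 -.0367 0 0 0 0 -1;0 0 0 0 0 0 -1;0 0 0 0 0 0 -1;0 0 0 0 0 0 -1",
)

```text
time: 1.7
tool_pos: [0.4775, 0.2587, 0.2312]
orientation: [[-0.975, -0.224, -0.001], [-0.224, 0.975, 0.0], [0.001, 0.0, -1.0]]
ft_force: [0.4, -0.8, -0.5]
width: 1.001
grip_force: 0.0
```

```bash
cat >>h.py <<'E'
def to(P,yaw=None):
    s=observe();R=np.array(s["orientation"]);p=np.array(s["tool_pos"])
    print("t",round(s["time"],2),"pos",np.round(p,4),"yaw_y",round(np.degrees(np.arctan2(R[1,1],R[0,1])),2),"z",np.round(R[:,2],4),"F",np.round(s["ft_force"],1),"w",round(s["width"],3),"shift",np.round(R.T@(np.array(P)-p),4))
E
python3 -c "
from h import *
to((.4796,.257,.102))"
```

```text
t 1.7 pos [0.4775 0.2587 0.2312] yaw_y 102.92 z [-6.e-04  0.e+00 -1.e+00] F [ 0.4 -0.8 -0.5] w 1.001 shift [-0.0017 -0.0021  0.1292]
```

Call:
servo_tool(
  plan="-.0017 -.0021 .03 0 0 0 -1;0 0 .03 0 0 0 -1;0 0 .03 0 0 0 -1;0 0 .02 0 0 0 -1;0 0 .01 0 0 0 -1;0 0 .009 0 0 0 -1;0 0 0 0 0 0 -1;0 0 0 0 0 0 0;0 0 0 0 0 0 .3;0 0 0 0 0 0 .6;0 0 0 0 0 0 1;0 0 0 0 0 0 1",
)

```text
time: 2.9
tool_pos: [0.4806, 0.2564, 0.1028]
orientation: [[-0.975, -0.223, 0.001], [-0.223, 0.975, -0.0], [-0.001, -0.0, -1.0]]
ft_force: [-1.7, -0.8, 3.3]
width: 0.273
grip_force: 58.7
```

Call:
servo_tool(
  plan="0 0 0 0 0 0 1;0 0 0 0 0 0 1;0 0 0 0 0 0 1;0 0 0 0 0 0 1",
)

```text
time: 3.3
tool_pos: [0.4806, 0.2564, 0.1028]
orientation: [[-0.975, -0.223, 0.001], [-0.223, 0.975, -0.0], [-0.001, -0.0, -1.0]]
ft_force: [-0.1, -0.7, 7.0]
width: 0.271
grip_force: 58.7
```

Call:
servo_tool(
  plan="0 0 -.01 0 0 0 1;0 0 -.02 0 0 0 1;0 0 -.03 0 0 0 1;0 0 -.04 0 0 0 1;0 0 -.04 0 0 0 1;0 0 -.03 0 0 0 1;0 0 0 0 0 0 1;0 0 0 0 0 0 1;0 -.02 0 0 0 0 1;0 -.04 0 0 0 0 1;0 -.04 0 0 0 0 1;0 -.04 0 0 0 0 1",
)

```text
time: 4.5
tool_pos: [0.511, 0.1187, 0.2703]
orientation: [[-0.975, -0.223, -0.004], [-0.223, 0.975, 0.0], [0.004, 0.001, -1.0]]
ft_force: [0.9, 0.6, -1.5]
width: 0.273
grip_force: 59.3
```

Call:
servo_tool(
  plan=".001 -.04 0 0 0 0 1;.001 -.04 0 0 0 0 1;.0014 -.04 0 0 0 0 1;0 -.03 0 0 0 0 1;0 -.02 0 0 0 0 1;0 -.0095 0 0 0 0 1;0 0 .02 0 0 0 1;0 0 .012 0 0 0 1;0 0 0 0 0 0 1;0 0 0 0 0 0 1;0 0 0 0 0 0 1",
)

```text
time: 5.6
tool_pos: [0.5484, -0.0555, 0.2408]
orientation: [[-0.975, -0.223, 0.001], [-0.223, 0.975, -0.0], [-0.001, -0.0, -1.0]]
ft_force: [0.0, 0.7, -1.8]
width: 0.276
grip_force: 59.4
```

```bash
python3 -c "
from h import *
to((.5485,-.0558,.237))
a=snapshot('side');b=snapshot('top');cv2.imwrite('pics/s1.png',a);cv2.imwrite('pics/t1.png',b)
r=lambda im,x,y,w,h:cv2.resize(im[y:y+h,x:x+w],(400,500),interpolation=cv2.INTER_NEAREST)
cv2.imwrite('pics/m1.png',np.hstack([r(a,210,110,80,100),r(b,226,142,80,100)]))"
```

```text
t 5.6 pos [ 0.5484 -0.0555  0.2408] yaw_y 102.9 z [ 7.e-04 -2.e-04 -1.e+00] F [ 0.   0.7 -1.8] w 0.276 shift [ 0.     -0.0003  0.0038]
```

View pics/m1.png

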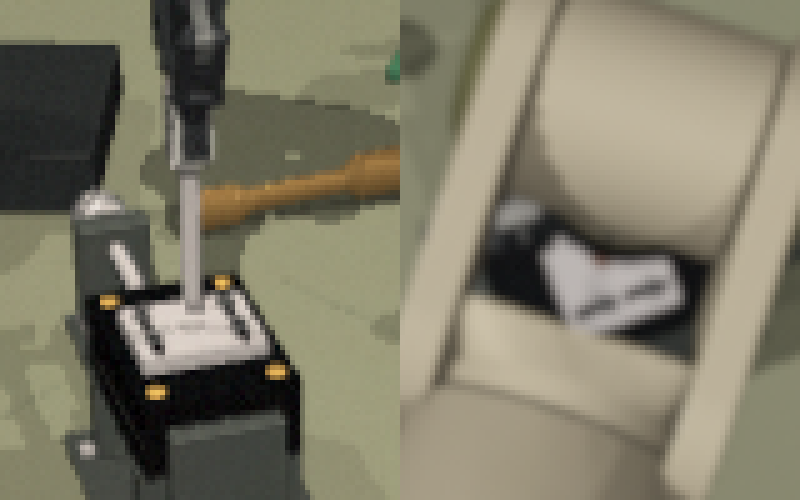

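```bash
python3 - <<'E'
from h import *
a=cv2.cvtColor(cv2.imread("pics/s1.png"),cv2.COLOR_BGR2GRAY).astype(int)
t=cv2.imread("pics/t1.png")
for r in(148,152,156,160,164,168,169,170,171,172,173,174): print(r,a[r,242:255])
R=np.array(observe()["orientation"]);
for p in((.5475,-.056,.144),(.5475,-.056,.19),(.5476,-.0563,.126)):print(p,proj("side",p))
print(ray("side",(248.4,171.6),.144))
E
```

```text
148 [ 99  94  94  89 150 166 165 151 125 135 127 126 125]
152 [125  82  71  71 145 169 168 159 115 103 102 102  97]
156 [127 128  98  74 145 169 170 149  76  59  66  68  67]
160 [152 152 151 151 149 171 169 153 100  94  96  97  97]
164 [150 152 154 152 144 169 170 154  96  85  86  82  80]
168 [ 11  14  14  11  98 164 170 156  77  63  91  81  54]
169 [ 10  32  64  66 126 159 170 153 111 147 175 130  85]
170 [126 132 149 151 183 145 155 143 132 203 203 129  89]
171 [212 212 211 211 212 143 129 130 128 203 197 175 132]
172 [211 211 211 211 210 170 161 162 163 206 211 212 181]
173 [213 211 213 214 212 211 210 207 207 211 211 210 209]
174 [208 207 211 202 194 193 192 187 180 202 205 206 205]
(0.5475, -0.056, 0.144) [248.17546563 169.62815459]
(0.5475, -0.056, 0.19) [247.85798996 155.81945443]
(0.5476, -0.0563, 0.126) [248.26949464 174.83117628]
[ 0.54607504 -0.04487418  0.144     ]
```

Call:
servo_tool(
  plan="0 -.0003 .006 0 0 0 1;0 0 .005 0 0 0 1;0 0 .002 0 0 0 1;0 0 .001 0 0 0 1;0 0 .001 0 0 0 1;0 0 0 0 0 0 1;0 0 0 0 0 0 1",
)

```text
time: 6.4
tool_pos: [0.5484, -0.0561, 0.2254]
orientation: [[-0.975, -0.223, 0.0], [-0.223, 0.975, -0.0], [-0.0, -0.0, -1.0]]
ft_force: [-0.1, -0.8, -2.9]
width: 0.279
grip_force: 59.4
```

Call:
servo_tool(
  plan="0 0 .001 0 0 0 1;0 0 .001 0 0 0 1;0 0 .001 0 0 0 1;0 0 0 0 0 0 1",
)

```text
time: 6.8
tool_pos: [0.5483, -0.056, 0.2222]
orientation: [[-0.975, -0.223, -0.0], [-0.223, 0.975, 0.0], [0.0, 0.0, -1.0]]
ft_force: [-0.3, 0.1, -2.8]
width: 0.274
grip_force: 59.4
```

Call:
servo_tool(
  plan="0 0 .001 0 0 0 1;0 0 0 0 0 0 1",
)

```text
time: 7.0
tool_pos: [0.5483, -0.056, 0.2212]
orientation: [[-0.975, -0.223, -0.0], [-0.223, 0.975, 0.0], [0.0, 0.0, -1.0]]
ft_force: [-0.5, -0.3, -2.1]
width: 0.276
grip_force: 59.4
```

Call:
servo_tool(
  plan="0 0 .001 0 0 0 1;0 0 0 0 0 0 1",
)

```text
time: 7.2
tool_pos: [0.5483, -0.0561, 0.2202]
orientation: [[-0.975, -0.223, -0.0], [-0.223, 0.975, 0.0], [0.0, 0.0, -1.0]]
ft_force: [0.5, 0.3, -2.2]
width: 0.272
grip_force: 59.4
```

Call:
servo_tool(
  plan="0 0 .001 0 0 0 1;0 0 0 0 0 0 1",
)

```text
time: 7.4
tool_pos: [0.5483, -0.056, 0.2192]
orientation: [[-0.975, -0.223, -0.0], [-0.223, 0.975, 0.0], [0.0, 0.0, -1.0]]
ft_force: [-0.0, -0.1, -2.7]
width: 0.278
grip_force: 59.4
```

Call:
servo_tool(
  plan="0 0 .001 0 0 0 1;0 0 .001 0 0 0 1;0 0 0 0 0 0 1",
)

```text
time: 7.7
tool_pos: [0.5483, -0.0561, 0.2171]
orientation: [[-0.975, -0.223, -0.0], [-0.223, 0.975, 0.0], [0.0, 0.0, -1.0]]
ft_force: [-0.8, 0.0, -2.8]
width: 0.272
grip_force: 59.4
```

Call:
servo_tool(
  plan="0 0 .001 0 0 0 1;0 0 .001 0 0 0 1;0 0 0 0 0 0 1",
)

```text
time: 8.0
tool_pos: [0.5483, -0.056, 0.2151]
orientation: [[-0.975, -0.223, -0.0], [-0.223, 0.975, 0.0], [0.0, 0.0, -1.0]]
ft_force: [-0.1, 0.5, -2.3]
width: 0.277
grip_force: 59.4
```

Call:
servo_tool(
  plan="0 0 .001 0 0 0 1;0 0 .001 0 0 0 1;0 0 .001 0 0 0 1;0 0 0 0 0 0 1",
)

```text
time: 8.4
tool_pos: [0.5483, -0.056, 0.2122]
orientation: [[-0.975, -0.223, -0.0], [-0.223, 0.975, 0.0], [0.0, 0.0, -1.0]]
ft_force: [-0.8, -0.9, -1.7]
width: 0.277
grip_force: 59.4
```

Call:
servo_tool(
  plan="0 0 .002 0 0 0 1;0 0 .002 0 0 0 1;0 0 .002 0 0 0 1;0 0 .002 0 0 0 1;0 0 .002 0 0 0 1;0 0 .001 0 0 0 1;0 0 0 0 0 0 1",
)

```text
time: 9.1
tool_pos: [0.5483, -0.056, 0.2012]
orientation: [[-0.975, -0.223, -0.0], [-0.223, 0.975, 0.0], [0.0, 0.0, -1.0]]
ft_force: [-0.5, 0.1, -2.6]
width: 0.27
grip_force: 59.4
```

Call:
servo_tool(
  plan="0 0 .001 0 0 0 1;0 0 .001 0 0 0 1;0 0 .001 0 0 0 1;0 0 0 0 0 0 1",
)

```text
time: 9.5
tool_pos: [0.5483, -0.056, 0.1982]
orientation: [[-0.975, -0.223, -0.0], [-0.223, 0.975, 0.0], [0.0, 0.0, -1.0]]
ft_force: [0.5, -1.1, -2.6]
width: 0.271
grip_force: 59.4
```

Call:
servo_tool(
  plan="0 0 .001 0 0 0 1;0 0 .001 0 0 0 1;0 0 0 0 0 0 1",
)

```text
time: 9.8
tool_pos: [0.5484, -0.0561, 0.1965]
orientation: [[-0.975, -0.223, 0.0], [-0.223, 0.975, -0.0], [-0.0, -0.0, -1.0]]
ft_force: [-0.1, 0.2, -0.8]
width: 0.274
grip_force: 59.5
```

Call:
servo_tool(
  plan="0 0 .001 0 0 0 1;0 0 .001 0 0 0 1;0 0 0 0 0 0 1",
)

```text
time: 10.1
tool_pos: [0.5488, -0.056, 0.1958]
orientation: [[-0.975, -0.223, 0.003], [-0.223, 0.975, -0.0], [-0.002, -0.001, -1.0]]
ft_force: [-1.5, 0.9, 8.6]
width: 0.272
grip_force: 61.0
```

Call:
servo_tool(
  plan="0 0 .0005 0 0 0 1;0 0 .0005 0 0 0 1;0 0 0 0 0 0 1",
)

```text
time: 10.4
tool_pos: [0.5489, -0.056, 0.1951]
orientation: [[-0.975, -0.223, 0.003], [-0.223, 0.975, -0.001], [-0.003, -0.001, -1.0]]
ft_force: [-2.1, 2.0, 10.7]
width: 0.274
grip_force: 61.1
```

Call:
servo_tool(
  plan="0 0 .0005 0 0 0 1;0 0 .0005 0 0 0 1;0 0 0 0 0 0 1",
)

```text
time: 10.7
tool_pos: [0.5489, -0.056, 0.1941]
orientation: [[-0.975, -0.223, 0.003], [-0.223, 0.975, -0.001], [-0.003, -0.001, -1.0]]
ft_force: [-1.7, 1.1, 10.6]
width: 0.273
grip_force: 61.1
```

Call:
servo_tool(
  plan="0 0 .0005 0 0 0 1;0 0 .0005 0 0 0 1",
)

```text
time: 10.9
tool_pos: [0.5489, -0.056, 0.1932]
orientation: [[-0.975, -0.223, 0.003], [-0.223, 0.975, -0.001], [-0.003, -0.001, -1.0]]
ft_force: [-1.8, 2.2, 11.5]
width: 0.276
grip_force: 61.2
```

Call:
servo_tool(
  plan="0 0 .001 0 0 0 1;0 0 .001 0 0 0 1;0 0 .001 0 0 0 1;0 0 .001 0 0 0 1;0 0 .001 0 0 0 1;0 0 .001 0 0 0 1",
)

```text
time: 11.5
tool_pos: [0.5488, -0.056, 0.1872]
orientation: [[-0.975, -0.223, 0.003], [-0.223, 0.975, -0.001], [-0.003, -0.001, -1.0]]
ft_force: [-2.3, 1.4, 11.9]
width: 0.273
grip_force: 61.2
```

Call:
servo_tool(
  plan="0 0 .001 0 0 0 1;0 0 .001 0 0 0 1;0 0 .001 0 0 0 1;0 0 .001 0 0 0 1;0 0 .001 0 0 0 1;0 0 .001 0 0 0 1",
)

```text
time: 12.1
tool_pos: [0.5488, -0.056, 0.1812]
orientation: [[-0.975, -0.223, 0.003], [-0.223, 0.975, -0.001], [-0.003, -0.001, -1.0]]
ft_force: [-1.8, 2.1, 12.4]
width: 0.274
grip_force: 61.2
```

Call:
servo_tool(
  plan="0 0 .001 0 0 0 1;0 0 .001 0 0 0 1;0 0 .001 0 0 0 1;0 0 .001 0 0 0 1;0 0 .001 0 0 0 1;0 0 .001 0 0 0 1",
)

```text
time: 12.7
tool_pos: [0.5488, -0.056, 0.175]
orientation: [[-0.975, -0.223, 0.003], [-0.223, 0.975, -0.001], [-0.003, -0.001, -1.0]]
ft_force: [-4.0, 1.8, 11.0]
width: 0.274
grip_force: 61.2
```

Call:
servo_tool(
  plan="0 0 .001 0 0 0 1;0 0 .001 0 0 0 1;0 0 .001 0 0 0 1;0 0 .001 0 0 0 1;0 0 .001 0 0 0 1;0 0 .001 0 0 0 1",
)

```text
time: 13.3
tool_pos: [0.5482, -0.0561, 0.1669]
orientation: [[-0.975, -0.223, -0.001], [-0.223, 0.975, 0.0], [0.001, 0.0, -1.0]]
ft_force: [0.8, -0.8, -1.7]
width: 0.275
grip_force: 59.5
```

Call:
servo_tool(
  plan="0 0 .001 0 0 0 1;0 0 .001 0 0 0 1;0 0 .001 0 0 0 1;0 0 0 0 0 0 1;0 0 0 0 0 0 1",
)

```text
time: 13.8
tool_pos: [0.5483, -0.0561, 0.1643]
orientation: [[-0.975, -0.223, -0.0], [-0.223, 0.975, 0.0], [0.0, 0.0, -1.0]]
ft_force: [0.4, -0.2, -2.1]
width: 0.274
grip_force: 59.5
```

```bash
python3 -c "
from h import *
a=snapshot('side')
cv2.imwrite('pics/s2.png',cv2.resize(a[130:250,200:300],(500,600),interpolation=cv2.INTER_CUBIC))"
```

```text
(no output)
```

View pics/s2.png

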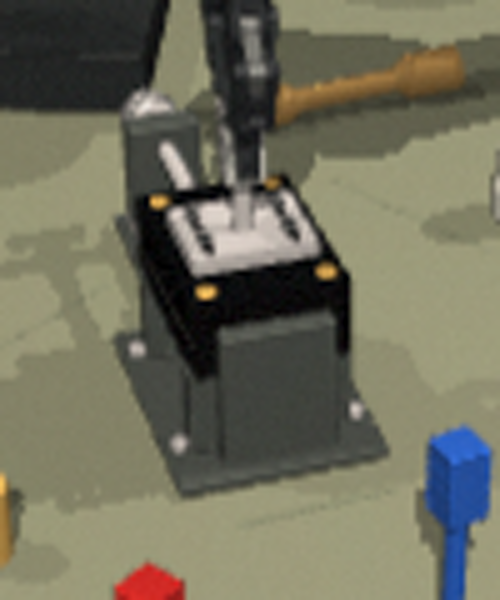

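Call:
servo_tool(
  plan="0 0 .001 0 0 0 1;0 0 .001 0 0 0 1;0 0 .001 0 0 0 1;0 0 .001 0 0 0 1;0 0 .001 0 0 0 1;0 0 0 0 0 0 1",
)

```text
time: 14.45
tool_pos: [0.5483, -0.0561, 0.1592]
orientation: [[-0.975, -0.223, -0.0], [-0.223, 0.975, 0.0], [0.0, 0.0, -1.0]]
ft_force: [-0.3, -1.7, -2.5]
width: 0.276
grip_force: 59.5
```

Call:
servo_tool(
  plan="0 0 .001 0 0 0 1;0 0 .001 0 0 0 1;0 0 .001 0 0 0 1;0 0 .001 0 0 0 1;0 0 .001 0 0 0 1;0 0 0 0 0 0 1",
)

```text
time: 15.05
tool_pos: [0.5483, -0.0561, 0.1542]
orientation: [[-0.975, -0.223, -0.0], [-0.223, 0.975, 0.0], [0.0, 0.0, -1.0]]
ft_force: [-0.4, 0.5, -2.7]
width: 0.275
grip_force: 59.5
```

Call:
servo_tool(
  plan="0 0 -.01 0 0 0 1;0 0 -.015 0 0 0 1;0 0 -.02 0 0 0 1;0 0 -.025 0 0 0 1;0 0 -.03 0 0 0 1;0 0 -.018 0 0 0 1;0 0 0 0 0 0 1;0 0 0 0 0 0 1;-.001 .02 0 0 0 0 1;-.001 .04 0 0 0 0 1;-.001 .04 0 0 0 0 1;-.0007 .04 0 0 0 0 1",
)

```text
time: 16.25
tool_pos: [0.5198, 0.0825, 0.2709]
orientation: [[-0.975, -0.222, -0.003], [-0.222, 0.975, 0.0], [0.003, 0.001, -1.0]]
ft_force: [-0.1, 0.2, -1.6]
width: 0.271
grip_force: 59.3
```

Call:
servo_tool(
  plan="0 .04 0 0 0 0 1;0 .04 0 0 0 0 1;0 .04 0 0 0 0 1;0 .03 0 0 0 0 1;0 .02 0 0 0 0 1;0 .0098 0 0 0 0 1;0 0 .04 0 0 0 1;0 0 .04 0 0 0 1;0 0 .02 0 0 0 1;0 0 .01 0 0 0 1;0 0 0 0 0 0 1;0 0 0 0 0 0 1",
)

```text
time: 17.45
tool_pos: [0.4813, 0.2564, 0.1632]
orientation: [[-0.975, -0.222, 0.001], [-0.222, 0.975, 0.0], [-0.001, -0.0, -1.0]]
ft_force: [0.4, 0.2, -2.3]
width: 0.276
grip_force: 59.4
```

```bash
python3 -c "
from h import *
to((.4806,.2564,.1028))
a=snapshot('side')
cv2.imwrite('pics/s3.png',cv2.resize(a[210:310,230:330],(600,600),interpolation=cv2.INTER_CUBIC))"
```

```text
t 17.45 pos [0.4813 0.2564 0.1632] yaw_y 102.86 z [ 1.4e-03  3.0e-04 -1.0e+00] F [ 0.4  0.2 -2.3] w 0.276 shift [0.0008 0.0001 0.0604]
```

View pics/s3.png

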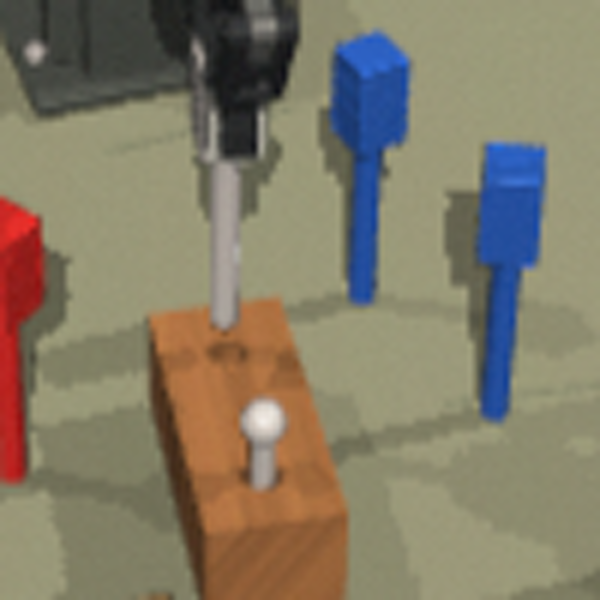

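Call:
servo_tool(
  plan=".0008 .0001 .005 0 0 0 1;0 0 .005 0 0 0 1;0 0 .003 0 0 0 1;0 0 .002 0 0 0 1;0 0 .002 0 0 0 1;0 0 .002 0 0 0 1;0 0 .002 0 0 0 1;0 0 0 0 0 0 1",
)

```text
time: 18.3
tool_pos: [0.4798, 0.2564, 0.141]
orientation: [[-0.975, -0.223, -0.0], [-0.223, 0.975, -0.0], [0.0, -0.0, -1.0]]
ft_force: [0.9, 0.1, -2.2]
width: 0.276
grip_force: 59.4
```

Call:
servo_tool(
  plan="0 0 .002 0 0 0 1;0 0 .002 0 0 0 1;0 0 .004 0 0 0 1;0 0 .005 0 0 0 1;0 0 .005 0 0 0 1;0 0 .005 0 0 0 1;0 0 .004 0 0 0 1;0 0 .003 0 0 0 1;0 0 .002 0 0 0 1;0 0 0 0 0 0 1;0 0 0 0 0 0 1",
)

```text
time: 19.4
tool_pos: [0.4799, 0.2565, 0.1094]
orientation: [[-0.975, -0.223, 0.0], [-0.223, 0.975, 0.0], [-0.0, 0.0, -1.0]]
ft_force: [-0.5, -0.7, -2.5]
width: 0.273
grip_force: 59.4
```

Call:
servo_tool(
  plan="0 0 .002 0 0 0 1;0 0 .002 0 0 0 1;0 0 .001 0 0 0 1;0 0 .001 0 0 0 1;0 0 .0005 0 0 0 1;0 0 0 0 0 0 1;0 0 0 0 0 0 1",
)

```text
time: 20.1
tool_pos: [0.4799, 0.2564, 0.1029]
orientation: [[-0.975, -0.223, 0.0], [-0.223, 0.975, -0.0], [-0.0, -0.0, -1.0]]
ft_force: [0.1, -0.3, -2.6]
width: 0.273
grip_force: 59.7
```

Call:
servo_tool(
  plan="0 0 0 0 0 0 .6;0 0 0 0 0 0 .3;0 0 0 0 0 0 0;0 0 0 0 0 0 -.4;0 0 0 0 0 0 -.8;0 0 0 0 0 0 -1;0 0 0 0 0 0 -1;0 0 0 0 0 0 -1;0 0 0 0 0 0 -1;0 0 0 0 0 0 -1",
)

```text
time: 21.1
tool_pos: [0.4799, 0.2564, 0.1028]
orientation: [[-0.975, -0.223, -0.0], [-0.223, 0.975, -0.0], [0.0, -0.0, -1.0]]
ft_force: [0.3, -0.2, 0.7]
width: 1.002
grip_force: 0.0
```

Call:
servo_tool(
  plan="0 0 -.01 0 0 0 -1;0 0 -.03 0 0 0 -1;0 0 -.04 0 0 0 -1;0 0 -.04 0 0 0 -1;0 0 -.03 0 0 0 -1;0 .03 0 0 0 0 -1;0 .04 0 0 0 0 -1;.03 .04 0 0 0 0 -1;.03 .03 0 0 0 0 -1;.03 .02 0 0 0 0 -1;0 0 0 0 0 0 -1;0 0 0 0 0 0 -1",
)

```text
time: 22.3
tool_pos: [0.3562, 0.3926, 0.2537]
orientation: [[-0.975, -0.224, 0.001], [-0.224, 0.975, 0.001], [-0.001, 0.0, -1.0]]
ft_force: [0.1, 0.6, 0.2]
width: 1.001
grip_force: 0.0
```

```bash
python3 -c "
from h import *
to((.4806,.2564,.1028))
a=snapshot('side');b=snapshot('top')
cv2.imwrite('pics/s4.png',np.hstack([cv2.resize(a[130:320,170:350],(400,400)),cv2.resize(b[130:280,90:350],(400,400))]))"
```

```text
t 22.3 pos [0.3562 0.3926 0.2537] yaw_y 102.95 z [ 1.2e-03  5.0e-04 -1.0e+00] F [0.1 0.6 0.2] w 1.001 shift [-0.0906 -0.1607  0.151 ]
```

View pics/s4.png

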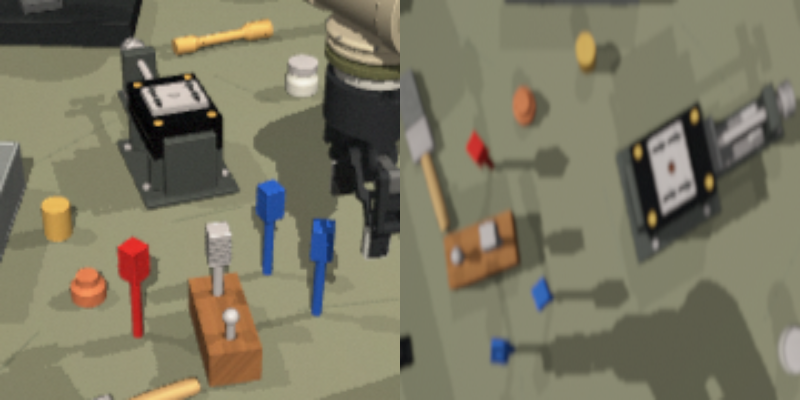

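The rod stands upright in its block (side crop about 218,260), the gripper is clear of it, and the bystanders have not moved.

```bash
python3 -c "
from station import *
print(sign_off())"
```

```text
the job is handed in; nothing more can be done
None
```

The job is handed in at about 22 s of the 72 s: the core was pushed out (the rod met no resistance down to about 57 mm, though the riser hid the core on the pad from view), the rod is back upright in its block, and the highest wrist force I read while pushing was about 12 N.

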